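Snap the torch into the free spring clips

ROBOT

A 6-joint arm with a two-finger parallel gripper is mounted at the origin on the work surface. World frame = base frame: x ahead of the robot, y to its left, z up, the work surface at z = 0. Lengths are in m, angles in degrees, forces in N, time in s.
With the tool pointing down it reaches from about 0.4 to 0.825 m from the base axis. Payload 7 kg.
Tool frame: the origin (TCP) lies at the very end of the fingers, on their centre line; the grasp point (between the pads) lies 19 mm behind it (ctrl.tcp_to_grasp is the distance from the TCP to the grasp point, in m); z points along the fingers, x is the direction in which the jaws open and shut, and the axes are right-handed (so a half turn about z gives the same grasp; the last joint's range is limited). The gripper opens to 88 mm and grips with 3 to 60 N. Pads are 19 mm wide; open, the fingers measure 130 mm over their backs; the gripper's body (78 mm by 193 mm) begins 47 mm behind the grasp point.
Start: joints at [-56.603, 20.546, 0.682, 0, -70.136, -16.507], TCP at [0.196, -0.646, 0.227] pointing down, gripper open.
Joint ranges: [-176.03, 176.03], [-82.01, 121.73], [-58.28, 71.71], [-173.87, 95.51], [-174.79, -0.11], [-173.66, 173.66]. Speed limits (degrees/s): [136.94, 136.94, 172.46, 180, 180, 180].

INTERFACE

Orientations are given as [roll, pitch, yaw] about the fixed x, y, z axes, in that order (R = Rz(yaw) Ry(pitch) Rx(roll)).
In Python, from plant import sensors, vision, ticket, ctrl gives the robot as it stands. The module is installed in compiled form; this text tells all that it offers.
- The arm moves only by the tool drive_tool, never from a script. Its argument "moves" is a list of rows, each a list of 6 numbers: the shift along the tool's x, y, z in units of 0.15 m (1.0 is 0.15 m), then the turn, a rotation vector about the tool's x, y, z in units of 60 degrees (1.0 is 60 degrees). In form: [[dx, dy, dz, rx, ry, rz], ...]. A call has 1 to 8 rows; each row is the pose to reach, as a shift and turn from the pose measured when the call began, along the tool's axes at that moment; what a row does not reach only later rows make up. A row lasts 1/10 s, in which the tool goes at most 50 mm and 8.59 degrees, less where a joint would pass 70% of its speed; a pose out of reach is approached as far as the arm can. A call with a number of a shift or a turn outside -1 to 1 is refused whole. A call with a gripper value outside its range is refused whole. "fingers" is the opening, from -1 (shut) to 1 (fully open), set as the call begins (left out, the last holds). The fingers move at their own pace and stop on an object; the grip force is fixed at half the most. Time passes only in rows, so rows that repeat a pose let the fingers close. It gives the time, the measured TCP pose, the force and the opening at its end, in the units of the state.
- sensors.get_obs(): the state, without advancing time (a new reading comes with each control period).
- vision.snapshot(name): name is "side" or "top" or "wrist"; returns a dict with "pixels" (384x512x3 uint8, red, green, blue), "fx", "fy", "cx", "cy" (pixels), "R" (3x3) and "t" (3): a world point X has camera coordinates R X + t. Camera axes: x right, y down, z forward; pixel columns grow to the right and rows downward; lengths in m; the calibration is good to about 2 mm. A picture is of the moment at which its call begins. There is no depth.
- ticket.close_job(): hands the job in, once; it reports no verdict.
The state is a dict: "clock": time; "joint_pos": joint angles; "qvel": joint speeds; "tau": joint torques, N m; "tool_pos": TCP position; "orientation": TCP orientation; "force": force on the tool from outside, world axes, zero at the start; "moment": the same for the moment, N m; "opening": finger opening in m.
Only numpy, scipy, OpenCV 4.12 (cv2) and the standard library are available. Lean on these libraries where they do the work, as an engineer would, in place of code of your own. Each camera call takes 0.05 s, during which the arm holds its last target.

TASK

Put the long torch that lies on the bench away in the clip row: lay it over the one empty pair of spring clips and press it down with the gripper until it snaps fully home, lying level in both clips, then let go. Either end may point forward. Leave the short torch where it is.

Things in the scene. Friction and masses are not known exactly. Their poses are not given: they have to be found in the camera images.
- torch_mid (a point): Long torch, dark metal, 0.2 kg, 184 mm overall, lying level on the bench: round barrel 24 mm thick, 130 mm long, with hexagonal head (32 mm long, at +x) and tail cap (22 mm), both 34 mm across flats so that it does not roll. Point: middle of the barrel on its axis, 17 mm above the bench; x along the barrel. Grip the barrel across, at its middle.
- free_seat (a point): The empty place of the row: two upward-opening steel spring clips, each 14 mm wide, 35 mm either side of its middle along x. Point: where the middle of the barrel's axis lies when home, 45 mm above the bench; x along the held torch, y along the row. Sprung lips 9 mm above the point, 18 mm apart, let the barrel snap in when pressed straight down (2 to 8 N). Flared mouth 27 mm above it.
- board: Flat plywood board, 130 x 300 x 8 mm, fixed on the bench, with three clip places 90 mm apart along its y; the two others hold tools, up to 65 mm above the bench, clips up to 73 mm. Origin: centre of its underside. In each place the barrel rests on saddles 33 mm above the bench; between its two clips are 56 mm free for the fingers, down to 14 mm above the bench.
- short_mid (a point): Short torch, a bystander: the same make with a barrel only 50 mm long (104 mm overall), lying on the bench. Point: middle of its barrel; x towards its head.
There are look-alikes about, which are no part of the job. What is shaped like the part that bears torch_mid but blue is not meant.

How it is judged (in metres and radians):
On the way:
1. the gripper presses the long torch home in the free clips (contact force between the fingers and torch above 0.5 N and horizontal distance between torch_mid and free_seat below 0.018 m and z of torch_mid in the frame of free_seat below 0.006 m), for 0.1 s.
At the end, for the whole second after the job is handed in: The long torch lies released in both clips of the free place: its middle within 16 mm of the place's point along the torch, 6 mm across and 5 mm in height, its axis within 7 degrees, either way round; the short torch is within 40 mm of where it was (x of torch_mid in the frame of free_seat between -0.016 and 0.016 m and y of torch_mid in the frame of free_seat between -0.006 and 0.006 m and z of torch_mid in the frame of free_seat between -0.005 and 0.005 m and angle between the x axis of torch_mid and the x axis of free_seat, either way round below 0.12 rad and distance of short_mid from where it was at the start of the episode below 0.04 m); the robot touches nothing.
It fails at once if the short torch is shifted by more than 40 mm (distance of short_mid from where it was at the start of the episode above 0.04 m).
It also fails if it takes over 35 s, if anything falls off the work surface, if the arm or the gripper's body presses on something with over 40 N, if the wrist force passes 120 N, or if a joint passes its speed limit or range.

## Working session

There is one attempt and no reset: what is moved stays moved. The work goes in short steps, Python scripts to look and compute and a tool call to move; the robot and the scene stay as the last step left them, time stands still between calls to the robot, and variables do not carry over. Pictures are saved under pics/ and viewed, and the job is handed in when it is done.

Besides the shell and the picture viewer there is one more tool, called after "Emit:" by a JSON object that holds its "fn" and its "kwargs". drive_tool: Moves the arm, as the interface text tells. Shifts and turns lie within -1 to 1; 1 stands for 0.15 m of shift or 60 degrees of turn. Its arguments: {"type":"object","properties":{"moves":{"type":"array"},"fingers":{"type":"number"}},"required":["moves"]}

```bash
mkdir -p pics
python3 - <<'E'
from plant import sensors, vision, ctrl
import cv2, numpy as np, pickle
o=sensors.get_obs(); print(o); print(ctrl.tcp_to_grasp)
d={}
for n in("side","top","wrist"):
    s=vision.snapshot(n); d[n]=s; cv2.imwrite(f"pics/{n}0.png",s["pixels"][:,:,::-1]); print(n,s["fx"],s["cx"],s["cy"],np.round(s["R"],3).tolist(),np.round(s["t"],3))
pickle.dump(d,open("s0.pkl","wb"))
E
```

```text
{'clock': 0.0, 'joint_pos': array([-5.66032267e+01,  2.05911243e+01,  6.31915829e-01, -1.88578922e-02,
       -7.01364070e+01, -1.65070571e+01]), 'qvel': array([-0.05798572,  0.01744046,  0.07876175, -0.02972063, -0.02205132,
       -0.00290772]), 'tau': array([ 1.61805350e-03, -5.82719851e+01,  2.93057960e+01,  6.99688330e+00,
        6.78254830e-03, -1.68765077e-04]), 'tool_pos': array([ 0.19592383, -0.64541037,  0.22561606]), 'orientation': array([-1.79989827e+02, -9.67118573e-02,  1.06883285e+02]), 'force': array([-0.0340208 , -0.1445189 ,  1.11064162]), 'moment': array([ 0.00619992, -0.00158905, -0.04001501]), 'opening': 0.08769534554446934}
0.0188
side 356.52037403848914 253.8871955077149 189.44736746534616 [[-0.993, -0.12, -0.02], [-0.07, 0.699, -0.712], [0.1, -0.705, -0.702]] [0.545 0.167 0.729]
top 442.8367097291775 259.2723094537091 189.81339071727663 [[0.006, -1.0, -0.027], [-0.985, -0.002, -0.174], [0.174, 0.027, -0.984]] [-0.111  0.564  0.943]
wrist 270.80665479967917 250.59172919009512 189.56264040800653 [[-0.29, 0.957, 0.001], [0.915, 0.277, 0.293], [0.28, 0.086, -0.956]] [ 0.675 -0.038  0.391]
```

View pics/side0.png

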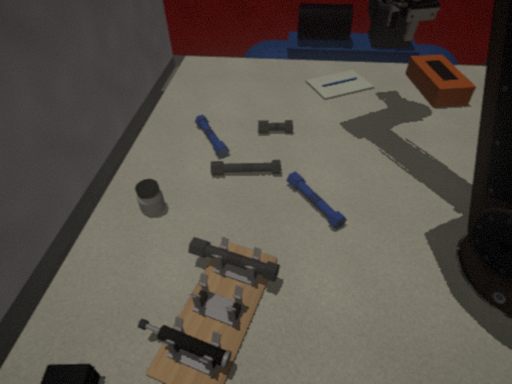

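View pics/top0.png

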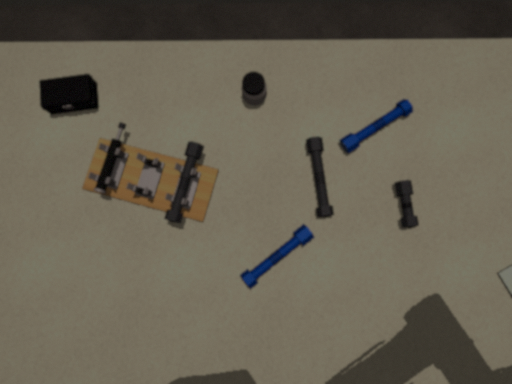

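View pics/wrist0.png

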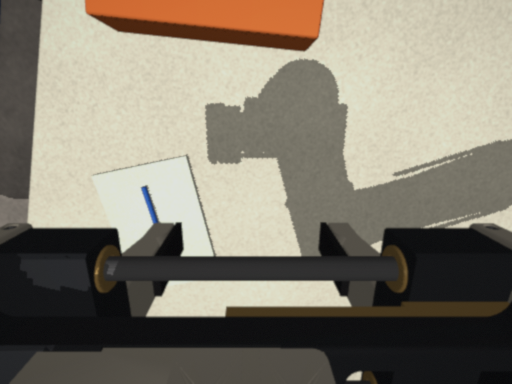

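The top view shows the long dark torch from (315,145) to (324,211), the short one near (406,204), and the board centred near (150,178) with its middle clip pair empty. I'll measure these next.

```bash
cat > h.py <<'E'
import numpy as np, cv2
def ray(s,u,v):
    d=np.array([(u-s["cx"])/s["fx"],(v-s["cy"])/s["fy"],1.0]); return -s["R"].T@s["t"], s["R"].T@d
def onplane(s,u,v,z):
    c,d=ray(s,u,v); return c+d*(z-c[2])/d[2]
def proj(s,X):
    p=s["R"]@np.asarray(X)+s["t"]; return np.array([s["fx"]*p[0]/p[2]+s["cx"],s["fy"]*p[1]/p[2]+s["cy"]])
def tri(s1,p1,s2,p2):
    A=np.zeros((3,3));b=np.zeros(3)
    for s,p in((s1,p1),(s2,p2)):
        c,d=ray(s,*p);d/=np.linalg.norm(d);P=np.eye(3)-np.outer(d,d);A+=P;b+=P@c
    return np.linalg.solve(A,b)
E
python3 - <<'E'
import pickle; from h import *
d=pickle.load(open("s0.pkl","rb"))
for n in("top","side"):
    s=d[n]; im=s["pixels"]; hsv=cv2.cvtColor(im,cv2.COLOR_RGB2HSV)
    m=((hsv[...,2]<85)&~((hsv[...,1]>140)&(hsv[...,0]>100)&(hsv[...,0]<130))).astype(np.uint8)*255
    if n=="top": m[:50]=0
    k,l,st,c=cv2.connectedComponentsWithStats(m)
    for i in range(1,k):
        if 150<st[i,4]<3000:
            ys,xs=np.where(l==i); r=cv2.minAreaRect(np.c_[xs,ys].astype(np.float32))
            print(n,st[i],np.round(c[i],1),r, "P",np.round(onplane(s,*r[0],.017),4))
            b=cv2.boxPoints(r); print("  corners z17",np.round([onplane(s,*q,.017)[:2] for q in b],3).tolist())
    w=((hsv[...,0]>8)&(hsv[...,0]<24)&(hsv[...,1]>90)&(hsv[...,2]>80)).astype(np.uint8)*255
    k,l,st,c=cv2.connectedComponentsWithStats(cv2.morphologyEx(w,cv2.MORPH_CLOSE,np.ones((9,9))))
    for i in range(1,k):
        if st[i,4]>800:
            ys,xs=np.where(l==i); r=cv2.minAreaRect(np.c_[xs,ys].astype(np.float32)); print(n,"wood",st[i],r,np.round(onplane(s,*r[0],.008),4))
            print(np.round(cv2.boxPoints(r),1).tolist(),np.round([onplane(s,*q,.008)[:2] for q in cv2.boxPoints(r)],3).tolist())
s=d["top"]["pixels"][:,:,::-1]
a=cv2.resize(s[125:230,70:225],None,fx=5,fy=5,interpolation=cv2.INTER_CUBIC); cv2.imwrite("pics/c1.png",cv2.convertScaleAbs(a,alpha=1.5))
s=d["side"]["pixels"][:,:,::-1]
a=cv2.resize(s[225:384,135:290],None,fx=3.7,fy=3.7,interpolation=cv2.INTER_CUBIC); cv2.imwrite("pics/c2.png",cv2.convertScaleAbs(a,alpha=1.8))
E
```

```text
top [242  71  25  38 782] [253.3  89.9] ((254.0, 89.5), (37.0, 24.0), 90.0) P [ 0.8148 -0.0941  0.017 ]
  corners z17 [[0.862, -0.065], [0.862, -0.123], [0.768, -0.123], [0.768, -0.066]]
top [  39   74   60   44 2176] [68.9 95.2] ((68.6435546875, 95.43563842773438), (40.39850997924805, 58.90620422363281), 84.2894058227539) P [0.8017 0.3563 0.017 ]
  corners z17 [[0.846, 0.438], [0.861, 0.294], [0.758, 0.276], [0.743, 0.418]]
top [338 107  75  48 268] [368.6 134.4] ((375.3354187011719, 126.46406555175781), (17.7867431640625, 82.74011993408203), 57.3194465637207) P [ 0.7214 -0.3805  0.017 ]
  corners z17 [[0.685, -0.287], [0.795, -0.454], [0.758, -0.475], [0.649, -0.308]]
top [  89  132   40   68 1103] [110.3 166.8] ((109.24999237060547, 163.25), (30.357866287231445, 69.88633728027344), 18.43494987487793) P [0.6326 0.2456 0.017 ]
  corners z17 [[0.565, 0.301], [0.726, 0.26], [0.702, 0.189], [0.542, 0.232]]
top [ 305  137   29   82 1139] [318.6 177. ] ((318.6643981933594, 177.25157165527344), (82.17925262451172, 18.393272399902344), 81.51105499267578) P [ 0.5994 -0.2456  0.017 ]
  corne
[... 5186 characters left out ...]
96 3081] ((218.4819793701172, 309.89837646484375), (67.45207977294922, 82.56867218017578), 23.629379272460938) [0.5976 0.1547 0.008 ]
[[171.0, 334.20001220703125], [204.10000610351562, 258.6000061035156], [265.8999938964844, 285.6000061035156], [232.8000030517578, 361.20001220703125]] [[0.674, 0.21], [0.65, 0.044], [0.513, 0.094], [0.556, 0.243]]
side wood [ 146  345   81   39 1392] ((185.82717895507812, 376.2569580078125), (74.7546615600586, 36.90264892578125), 25.387907028198242) [0.6293 0.2756 0.008 ]
[[144.10000610351562, 376.8999938964844], [160.0, 343.6000061035156], [227.5, 375.6000061035156], [211.6999969482422, 409.0]] [[0.698, 0.284], [0.689, 0.228], [0.561, 0.267], [0.577, 0.317]]
```

View pics/c1.png

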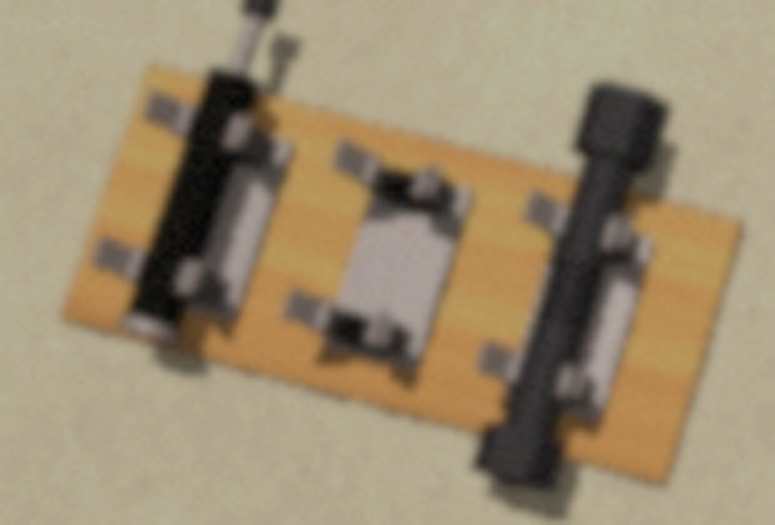

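View pics/c2.png

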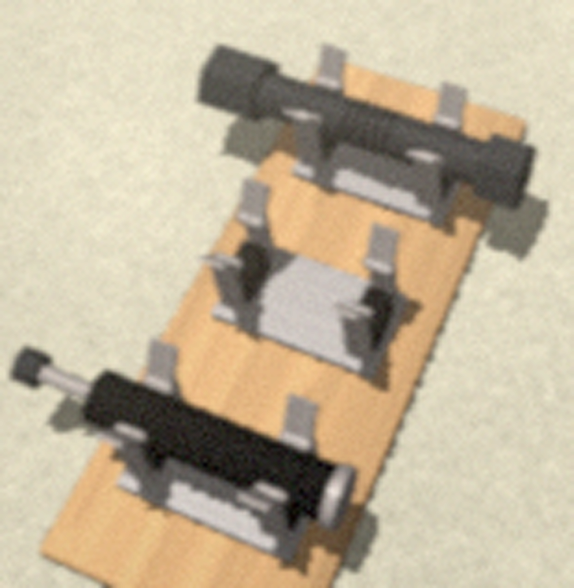

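Run:
```python
import pickle; from h import *
d=pickle.load(open("s0.pkl","rb")); T,S=d["top"],d["side"]
print("cams",-T["R"].T@T["t"],-S["R"].T@S["t"])
t=lambda x,y:(70+x/5-.4,125+y/5-.4)
q=lambda x,y:(135+x/3.7-.36,225+y/3.7-.36)
c=np.array([onplane(T,*t(*p),.008) for p in((150,66),(743,220),(665,485),(63,320))]); print(np.round(c,4),c.mean(0)); 
e=c[0]-c[1]+c[3]-c[2]; print("len",np.linalg.norm(c[0]-c[1]),np.linalg.norm(c[0]-c[3]),"row yaw y-axis",np.degrees(np.arctan2(e[1],e[0]))-90); f=c[0]-c[3]+c[1]-c[2]; print("x ang",np.degrees(np.arctan2(f[1],f[0])))
P=[]
for a,b in(((352,158),(222,262)),((305,305),(355,308)),((430,182),(256,195)),((380,330),(383,243))):
    X=tri(T,t(*a),S,q(*b)); P.append(X); print(np.round(X,4),proj(T,X)-t(*a),proj(S,X)-q(*b))
print(np.mean(P,0))
# torch head/tail from top: head & tail mean at z17 from both views
s=T["pixels"][:,:,::-1]
a=cv2.resize(s[125:225,270:370],None,fx=6,fy=6,interpolation=cv2.INTER_CUBIC); cv2.imwrite("pics/c3.png",cv2.convertScaleAbs(a,alpha=1.8))
s=S["pixels"][:,:,::-1]
a=cv2.resize(s[145:195,200:295],None,fx=6,fy=6,interpolation=cv2.INTER_CUBIC); cv2.imwrite("pics/c4.png",cv2.convertScaleAbs(a,alpha=2))
```

```text
cams [ 0.39157031 -0.13633122  1.02358731] [0.48009766 0.46262326 0.64123376]
[[ 0.6975  0.2766  0.008 ]
 [ 0.6218 -0.011   0.008 ]
 [ 0.4965  0.0223  0.008 ]
 [ 0.5734  0.3093  0.008 ]] [0.59732685 0.14928907 0.008     ]
len 0.29737144690696043 0.12834502566048642 row yaw y-axis -14.880060313276843
x ang -14.832031744443864
[0.6363 0.1591 0.0632] [0.02242629 0.640884  ] [-0.79216787 -0.17059587]
[0.5686 0.1762 0.0649] [-0.03307095  0.72753403] [-0.91320068 -0.20853679]
[0.6261 0.1228 0.0655] [0.00076637 0.02990433] [-0.03546233 -0.00770163]
[0.5589 0.142  0.0652] [ 0.00040391 -0.00816974] [0.00986874 0.0022068 ]
[0.59748634 0.15001932 0.06468278]
```

View pics/c3.png

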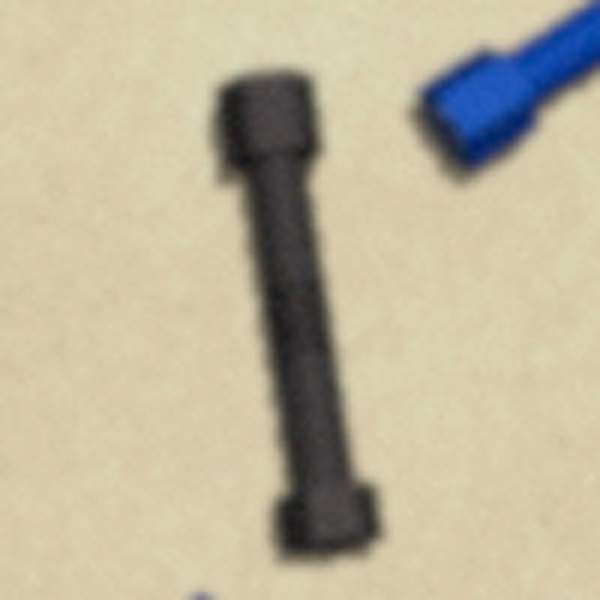

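View pics/c4.png

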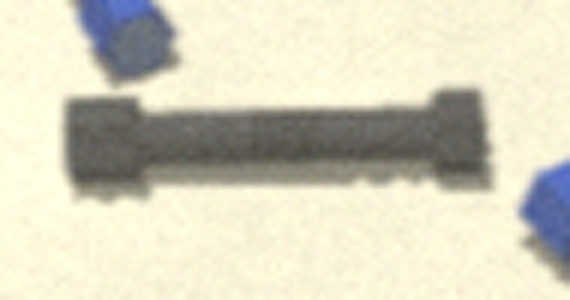

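```bash
cat >> h.py <<'E'
from scipy.spatial.transform import Rotation as Ro
def plan(pos,yaw,roll=180,pitch=0):
    from plant import sensors
    o=sensors.get_obs(); R0=Ro.from_euler("xyz",o["orientation"],degrees=True)
    R1=Ro.from_euler("xyz",[roll,pitch,yaw],degrees=True)
    s=R0.inv().apply(np.asarray(pos)-o["tool_pos"])/.15; r=np.degrees((R0.inv()*R1).as_rotvec())/60
    print("clock",round(o["clock"],2),"pos",np.round(o["tool_pos"],4),"rpy",np.round(o["orientation"],2),"F",np.round(o["force"],1),"open",round(o["opening"],4),"j",np.round(o["joint_pos"],1))
    print("move",np.round(s,3),np.round(r,3))
E
python3 - <<'E'
import pickle; from h import *
d=pickle.load(open("s0.pkl","rb")); T,S=d["top"],d["side"]
t=lambda x,y:(270+x/6-.42,125+y/6-.42)
q=lambda x,y:(200+x/6-.42,145+y/6-.42)
# barrel silhouette mid ~ axis
print("mid top",onplane(T,*t(299.5,322),.017),"mid side",onplane(S,*q(288,137),.017),"tri",tri(T,t(299.5,322),S,q(288,137)))
a=onplane(T,*t(278,180),.017);b=onplane(T,*t(320,460),.017);print("yaw barrel",np.degrees(np.arctan2(*(a-b)[[1,0]])))
a=onplane(S,*q(150,140),.017);b=onplane(S,*q(425,134),.017);print("yaw side",np.degrees(np.arctan2(*(a-b)[[1,0]])))
plan((.6,-.244,.15),82)
E
```

```text
mid top [ 0.59701528 -0.24745014  0.017     ] mid side [ 0.59543769 -0.24597329  0.017     ] tri [ 0.59646215 -0.24755277  0.01578006]
yaw barrel 7.367034333106242
yaw side 7.476185614541402
clock 0.15 pos [ 0.196  -0.6456  0.2258] rpy [-1.7999e+02 -7.0000e-02  1.0688e+02] F [0.8 0.6 0.2] open 0.0879 j [-56.6  20.6   0.6  -0.  -70.1 -16.5]
move [1.779 3.355 0.507] [-0.    -0.001  0.415]
```

Emit:
{"fn": "drive_tool", "kwargs": {"moves": [[0.12,0.22,0.0,0,0,0.05],[0.3,0.54,0.0,0,0,0.1],[0.5,0.94,0.0,0,0,0.15],[0.5,0.94,0.0,0,0,0.15],[0.5,0.94,0.0,0,0,0.15]], "fingers": 1}}

```text
clock: 0.65
tool_pos: [0.3113, -0.5308, 0.2261]
orientation: [180.0, -0.1, 98.1]
force: [0.3, -0.3, 0.3]
opening: 0.0876
```

Run:
```python
from h import *
plan((.5965,-.247,.12),97.4)
```

```text
clock 0.65 pos [ 0.3113 -0.5308  0.2261] rpy [ 1.7999e+02 -8.0000e-02  9.8080e+01] F [ 0.3 -0.3  0.3] open 0.0876 j [-41.5  15.   -7.2  -0.1 -67.8 -40.4]
move [1.605 2.148 0.71 ] [ 0.    -0.001  0.011]
```

Emit:
{"fn": "drive_tool", "kwargs": {"moves": [[0.3,0.4,0.1,0,0,0],[0.5,0.66,0.2,0,0,0],[0.7,0.95,0.2,0,0,0],[0.75,1,0.2,0,0,0],[0.75,1,0.2,0,0,0],[0.75,1,0.2,0,0,0]]}}

```text
clock: 1.25
tool_pos: [0.4443, -0.3978, 0.1959]
orientation: [-180.0, -0.1, 98.2]
force: [-0.1, 0.4, 0.2]
opening: 0.0876
```

Run:
```python
from h import *
plan((.5965,-.247,.12),97.4)
```

```text
clock 1.25 pos [ 0.4443 -0.3978  0.1959] rpy [-1.7997e+02 -9.0000e-02  9.8190e+01] F [-0.1  0.4  0.2] open 0.0876 j [-23.1  14.5 -12.   -0.1 -63.5 -58.7]
move [0.85  1.147 0.507] [-0.    -0.002  0.013]
```

Emit:
{"fn": "drive_tool", "kwargs": {"moves": [[0.3,0.4,0.1,0,0,0],[0.55,0.7,0.2,0,0,0.01],[0.8,0.95,0.3,0,0,0.01],[0.85,1,0.4,0,0,0.01],[0.85,1,0.5,0,0,0.01],[0.85,1,0.5,0,0,0.01]]}}

```text
clock: 1.85
tool_pos: [0.5731, -0.2497, 0.1181]
orientation: [-179.7, -0.2, 97.6]
force: [-0.5, -0.2, 1.0]
opening: 0.0877
```

Run:
```python
from h import *
from plant import vision
s=vision.snapshot("wrist"); cv2.imwrite("pics/w1.png",s["pixels"][:,:,::-1])
import pickle; pickle.dump(s,open("w1.pkl","wb"))
plan((.5965,-.247,.05),97.4)
```

```text
clock 1.9 pos [ 0.5734 -0.2508  0.1199] rpy [-1.7979e+02 -1.3000e-01  9.7570e+01] F [-0.7 -0.1  1.4] open 0.0878 j [ -5.8  21.  -13.5  -0.1 -55.8 -76.5]
move [0.004 0.158 0.465] [-0.003 -0.002  0.003]
```

View pics/w1.png

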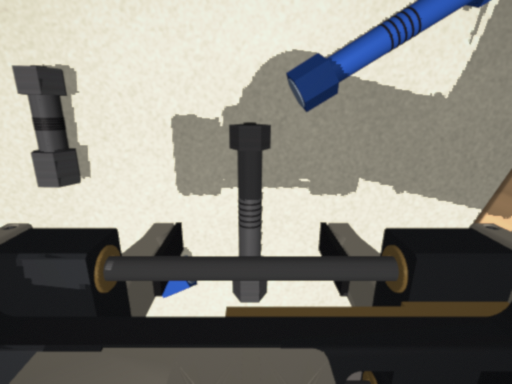

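Run:
```python
from h import *; import pickle
s=pickle.load(open("w1.pkl","rb"))
print(onplane(s,249.5,213,.028))
a,b=onplane(s,250.5,155,.02),onplane(s,249.5,250,.02); print(a,b,np.degrees(np.arctan2(*(a-b)[[1,0]])))
plan((.596,-.246,.003),97.4)
```

```text
[ 0.59400079 -0.24803084  0.028     ]
[ 0.5382549  -0.25440285  0.02      ] [ 0.63889162 -0.24212955  0.02      ] -173.04674420663633
clock 1.9 pos [ 0.5734 -0.2508  0.1199] rpy [-1.7979e+02 -1.3000e-01  9.7570e+01] F [-0.7 -0.1  1.4] open 0.0878 j [ -5.8  21.  -13.5  -0.1 -55.8 -76.5]
move [0.01  0.156 0.778] [-0.003 -0.002  0.003]
```

Emit:
{"fn": "drive_tool", "kwargs": {"moves": [[0,0.15,0.15,0,0,0],[0,0.15,0.35,0,0,0],[0,0.15,0.55,0,0,0],[0,0.15,0.65,0,0,0],[0,0.15,0.7,0,0,0],[0,0.15,0.7,0,0,0]]}}

```text
clock: 2.5
tool_pos: [0.595, -0.2487, 0.015]
orientation: [-179.8, -0.1, 97.5]
force: [0.2, -0.1, -0.1]
opening: 0.0878
```

Run:
```python
from h import *
plan((.5955,-.2475,.004),97.3)
```

```text
clock 2.5 pos [ 0.595  -0.2487  0.015 ] rpy [-1.7977e+02 -1.3000e-01  9.7510e+01] F [ 0.2 -0.1 -0.1] open 0.0878 j [ -5.4  29.1 -16.4  -0.1 -44.7 -77. ]
move [0.007 0.005 0.073] [-0.004 -0.002  0.003]
```

Emit:
{"fn": "drive_tool", "kwargs": {"moves": [[0.01,0,0.04,0,0,0],[0.01,0,0.07,0,0,0],[0.01,0,0.07,0,0,0]]}}

```text
clock: 2.8
tool_pos: [0.5947, -0.2471, 0.0046]
orientation: [-179.8, -0.1, 97.5]
force: [-0.3, 1.3, 0.1]
opening: 0.0877
```

Emit:
{"fn": "drive_tool", "kwargs": {"moves": [[0,0,0,0,0,0],[0,0,0,0,0,0],[0,0,0,0,0,0],[0,0,0,0,0,0],[0,0,0,0,0,0],[0,0,0,0,0,0],[0,0,0,0,0,0],[0,0,0,0,0,0]], "fingers": -1}}

```text
clock: 3.6
tool_pos: [0.5947, -0.2471, 0.0046]
orientation: [-179.8, -0.1, 97.5]
force: [0.3, -1.5, -0.4]
opening: 0.0294
```

Emit:
{"fn": "drive_tool", "kwargs": {"moves": [[0,0,0,0,0,0],[0,0,0,0,0,0],[0,0,0,0,0,0],[0,0,0,0,0,0]]}}

```text
clock: 4.0
tool_pos: [0.5947, -0.2471, 0.0046]
orientation: [-179.8, -0.1, 97.5]
force: [1.0, -0.6, 0.1]
opening: 0.0229
```

Emit:
{"fn": "drive_tool", "kwargs": {"moves": [[0,0,-0.1,0,0,0],[0,0,-0.3,0,0,0],[0,0,-0.6,0,0,0],[0,0,-0.9,0,0,0],[0,0,-0.9,0,0,0]]}}

```text
clock: 4.5
tool_pos: [0.5992, -0.2485, 0.1482]
orientation: [179.6, 0.1, 97.6]
force: [0.2, -0.1, -1.7]
opening: 0.023
```

Run:
```python
from h import *
from plant import vision
s=vision.snapshot("wrist"); cv2.imwrite("pics/w2.png",s["pixels"][:,:,::-1])
s=vision.snapshot("side"); cv2.imwrite("pics/s2.png",s["pixels"][:,:,::-1])
plan((.5972,.1495,.14),75.15)
```

```text
clock 4.6 pos [ 0.5958 -0.2473  0.1418] rpy [-1.7997e+02 -1.0000e-01  9.7510e+01] F [-1.2  0.7 -3.5] open 0.0234 j [ -5.3  21.4  -9.6  -0.1 -59.  -77.1]
move [2.621 0.355 0.016] [-0.001 -0.002  0.373]
```

View pics/w2.png

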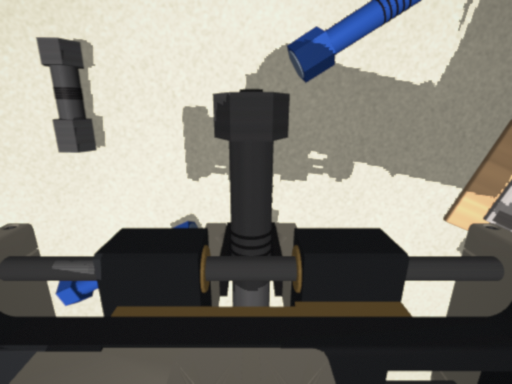

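View pics/s2.png

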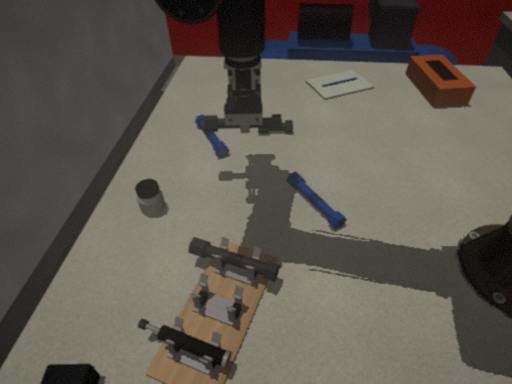

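The torch is held level across the barrel: in the wrist view the grooves sit at the pads, at (251,240). Now I carry it over to the row.

Emit:
{"fn": "drive_tool", "kwargs": {"moves": [[0.15,0.03,0,0,0,0.05],[0.4,0.06,0,0,0,0.1],[0.7,0.1,0,0,0,0.15],[1,0.14,0,0,0,0.15],[1,0.14,0,0,0,0.15]]}}

```text
clock: 5.1
tool_pos: [0.596, -0.0914, 0.1408]
orientation: [-179.8, -0.1, 88.7]
force: [0.6, -1.0, -2.2]
opening: 0.023
```

Run:
```python
from h import *
plan((.5972,.1495,.14),75.15)
```

```text
clock 5.1 pos [ 0.596  -0.0914  0.1408] rpy [-1.7982e+02 -1.3000e-01  8.8720e+01] F [ 0.6 -1.  -2.2] open 0.023 j [   9.7   17.8  -15.1   -0.2  -57.2 -100.9]
move [ 1.606 -0.028  0.009] [-0.003 -0.002  0.226]
```

Emit:
{"fn": "drive_tool", "kwargs": {"moves": [[0.2,0,0,0,0,0.05],[0.5,0,0,0,0,0.1],[0.8,0,0,0,0,0.15],[0.95,-0.02,0,0,0,0.2],[0.95,-0.02,0,0,0,0.22],[0.95,-0.02,0,0,0,0.22]]}}

```text
clock: 5.7
tool_pos: [0.5952, 0.0512, 0.1399]
orientation: [-179.7, -0.0, 75.6]
force: [-0.4, 0.8, -2.0]
opening: 0.023
```

Run:
```python
from h import *
plan((.5972,.1495,.14),75.15)
```

```text
clock 5.7 pos [0.5952 0.0512 0.1399] rpy [-1.7967e+02 -1.0000e-02  7.5580e+01] F [-0.4  0.8 -2. ] open 0.023 j [  23.5   17.5  -15.8   -0.3  -57.  -127.8]
move [ 0.638 -0.15   0.   ] [-0.006 -0.     0.007]
```

Emit:
{"fn": "drive_tool", "kwargs": {"moves": [[0.2,-0.05,0,0,0,0],[0.45,-0.1,0,0,0,0],[0.6,-0.15,0,0,0,0.01],[0.64,-0.15,0,-0.006,0,0.01],[0.64,-0.15,0,-0.006,0,0.01],[0.64,-0.15,0,-0.006,0,0.01]]}}

```text
clock: 6.3
tool_pos: [0.597, 0.1484, 0.1396]
orientation: [-180.0, 0.0, 75.0]
force: [0.4, -1.0, -2.2]
opening: 0.0229
```

Run:
```python
from h import *
from plant import vision
import pickle
d={}
for n in("top","side","wrist"):
    s=vision.snapshot(n); d[n]=s
pickle.dump(d,open("s3.pkl","wb"))
cv2.imwrite("pics/w3.png",d["wrist"]["pixels"][:,:,::-1])
a=d["side"]["pixels"][150:384,90:330,::-1]; cv2.imwrite("pics/s3.png",cv2.convertScaleAbs(cv2.resize(a,None,fx=2.5,fy=2.5,interpolation=cv2.INTER_CUBIC),alpha=1.6))
a=d["top"]["pixels"][90:250,50:260,::-1]; cv2.imwrite("pics/t3.png",cv2.convertScaleAbs(cv2.resize(a,None,fx=3.7,fy=3.7,interpolation=cv2.INTER_CUBIC),alpha=1.6))
plan((.5972,.1495,.08),75.15)
```

```text
clock 6.45 pos [0.5973 0.1485 0.14  ] rpy [1.7999e+02 1.0000e-02 7.4910e+01] F [ 0.4  0.9 -1.6] open 0.0232 j [  32.1   18.9  -13.8    0.   -57.3 -137.2]
move [ 0.006 -0.002  0.4  ] [ 0.     0.    -0.004]
```

View pics/w3.png

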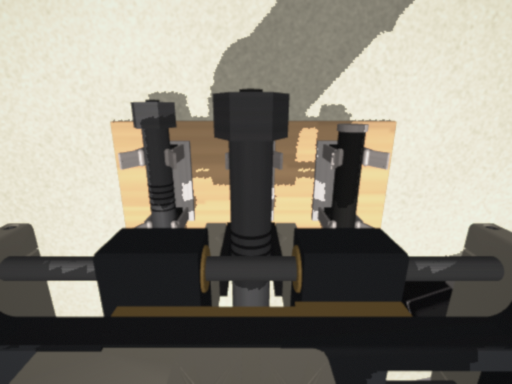

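View pics/s3.png

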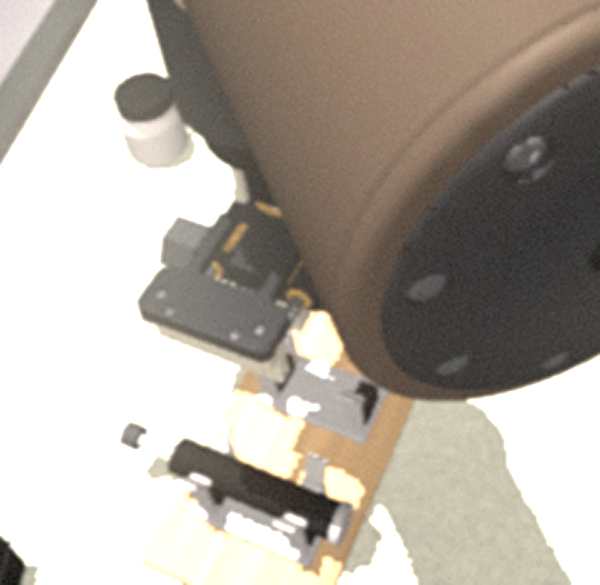

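View pics/t3.png

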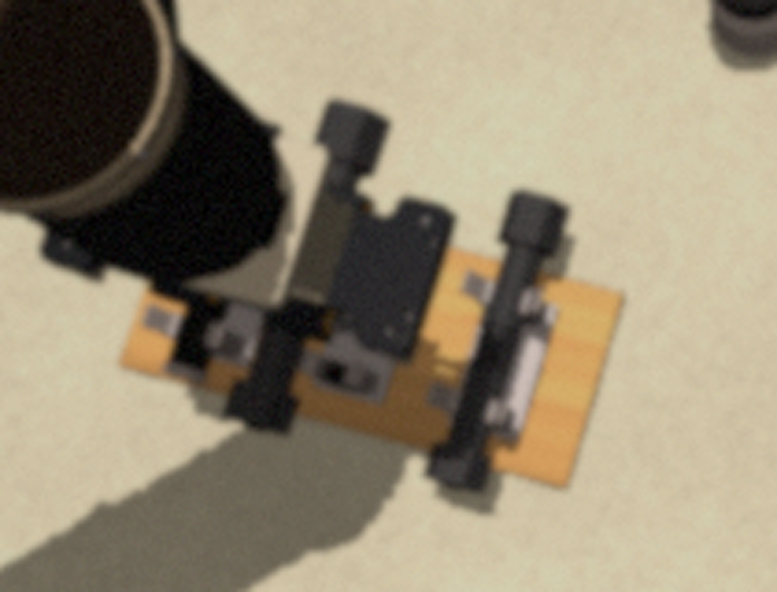

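Run:
```python
from h import *; import pickle
d=pickle.load(open("s3.pkl","rb")); s=d["wrist"]
print("cam",-s["R"].T@s["t"],np.round(s["R"],3).tolist(), proj(s,[.5973,.1485,.14]))
im=s["pixels"]; 
a=cv2.resize(im[105:240,100:410,::-1],None,fx=2.5,fy=2.5,interpolation=cv2.INTER_CUBIC); cv2.imwrite("pics/w3c.png",a)
hsv=cv2.cvtColor(im,cv2.COLOR_RGB2HSV)
w=((hsv[...,0]>6)&(hsv[...,0]<26)&(hsv[...,1]>70)&(hsv[...,2]>60))
for r in (124,128,135,140,145,150,170,180,190,200,210):
    xs=np.where(w[r])[0]; xs=xs[(xs>90)&(xs<420)]
    A,B=onplane(s,xs.min(),r,.008),onplane(s,xs.max()+1,r,.008); print(r,xs.min(),xs.max(),np.round((A+B)/2,4),round(np.linalg.norm(A-B),4),"yaw",round(np.degrees(np.arctan2(*(A-B)[[1,0]])),2))
```

```text
cam [0.52114267 0.16882677 0.29809137] [[0.261, 0.965, 0.0], [0.923, -0.25, 0.293], [0.283, -0.076, -0.956]] [250.93187079 234.69010607]
124 111 395 [0.5387 0.1673 0.008 ] 0.2973 yaw -105.13
128 111 395 [0.5427 0.1663 0.008 ] 0.2985 yaw -105.13
135 112 393 [0.5495 0.1639 0.008 ] 0.2976 yaw -105.13
140 113 393 [0.5547 0.163  0.008 ] 0.2981 yaw -105.13
145 114 392 [0.5598 0.1617 0.008 ] 0.2976 yaw -105.13
150 115 391 [0.565  0.1603 0.008 ] 0.2971 yaw -105.13
170 118 388 [0.5862 0.1546 0.008 ] 0.2971 yaw -105.14
180 119 386 [0.597  0.1512 0.008 ] 0.2971 yaw -105.14
190 121 385 [0.6083 0.1487 0.008 ] 0.2971 yaw -105.14
200 122 383 [0.6197 0.1451 0.008 ] 0.2971 yaw -105.14
210 124 382 [0.6315 0.1425 0.008 ] 0.2971 yaw -105.14
```

View pics/w3c.png

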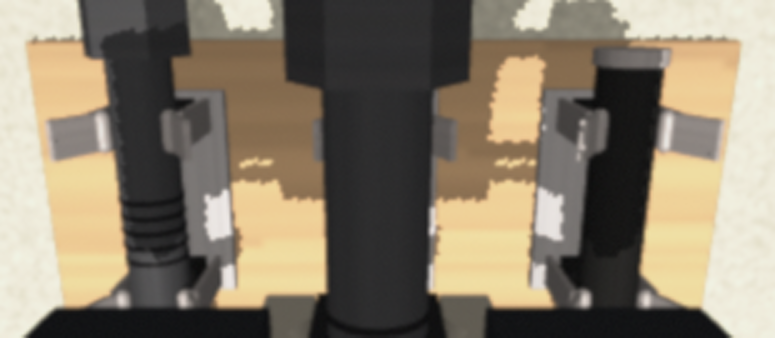

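Emit:
{"fn": "drive_tool", "kwargs": {"moves": [[0.01,0,0.1,0,0,0],[0.01,0,0.25,0,0,0],[0.01,0,0.38,0,0,0],[0.01,0,0.44,0,0,0],[0.01,0,0.46,0,0,0],[0.01,0,0.46,0,0,0]]}}

```text
clock: 7.05
tool_pos: [0.598, 0.1497, 0.0712]
orientation: [180.0, 0.0, 74.9]
force: [-1.2, 0.5, -1.8]
opening: 0.0231
```

Run:
```python
from h import *
from plant import vision
s=vision.snapshot("wrist"); im=s["pixels"]; print(proj(s,[.5973,.15,.07]))
cv2.imwrite("pics/w4.png",cv2.resize(im[60:320,80:430,::-1],None,fx=2.2,fy=2.2))
plan((.5973,.15,.032),75.1)
```

```text
[250.91968867 232.70370342]
clock 7.1 pos [0.5983 0.1499 0.0717] rpy [ 1.7994e+02 -2.0000e-02  7.4910e+01] F [ 0.8 -0.7 -1.8] open 0.0232 j [  32.2   23.   -17.8    0.   -49.1 -137.3]
move [-0.001 -0.007  0.265] [ 0.001 -0.    -0.003]
```

View pics/w4.png

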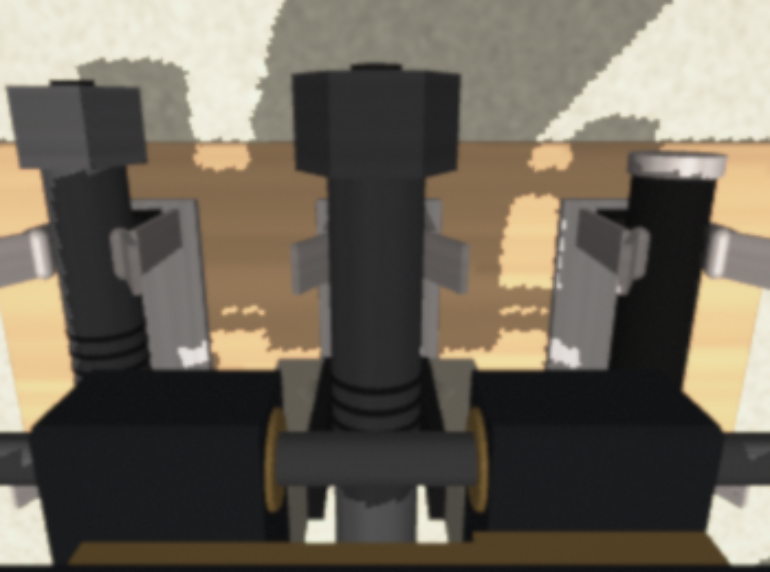

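Barrel (col 377 in the crop) and clip mouth (col 380) line up within about 1 mm, so I press.

Emit:
{"fn": "drive_tool", "kwargs": {"moves": [[0.005,-0.005,0.05,0,0,0],[0.005,-0.005,0.1,0,0,0],[0.005,-0.005,0.14,0,0,0],[0.005,-0.005,0.18,0,0,0],[0.005,-0.005,0.21,0,0,0],[0.005,-0.005,0.24,0,0,0],[0.005,-0.005,0.26,0,0,0],[0.005,-0.005,0.26,0,0,0]]}}

```text
clock: 7.9
tool_pos: [0.5975, 0.1507, 0.0326]
orientation: [180.0, 0.0, 74.9]
force: [-1.9, 0.7, -0.1]
opening: 0.0229
```

Run:
```python
from h import *
from plant import vision
s=vision.snapshot("wrist"); im=s["pixels"]
cv2.imwrite("pics/w5.png",cv2.resize(im[60:320,80:430,::-1],None,fx=2.2,fy=2.2))
plan((.5973,.15,.031),75.1)
```

```text
clock 7.95 pos [0.5975 0.1508 0.0326] rpy [179.97  -0.    74.91] F [-0.3  0.4 -0.1] open 0.0234 j [  32.3   25.6  -19.8    0.   -44.5 -137.4]
move [-0.005 -0.     0.011] [ 0.001 -0.    -0.003]
```

View pics/w5.png

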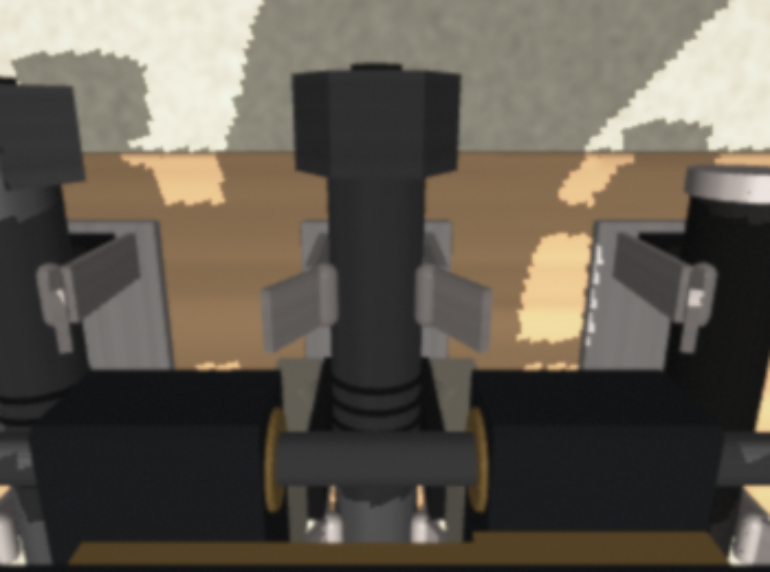

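The lips now close over the barrel. I press a little further to confirm it sits on the saddles.

Emit:
{"fn": "drive_tool", "kwargs": {"moves": [[0,0,0.006,0,0,0],[0,0,0.012,0,0,0],[0,0,0.018,0,0,0],[0,0,0.018,0,0,0],[0,0,0.018,0,0,0]]}}

```text
clock: 8.45
tool_pos: [0.5977, 0.1508, 0.0323]
orientation: [179.9, -0.0, 75.0]
force: [-9.1, -1.0, 19.8]
opening: 0.0233
```

Bottomed on the saddles: 20 N at z 0.0323. I relax and open the fingers partway.

Emit:
{"fn": "drive_tool", "kwargs": {"moves": [[0,0,-0.004,0,0,0],[0,0,-0.004,0,0,0]]}}

```text
clock: 8.65
tool_pos: [0.5976, 0.1508, 0.033]
orientation: [179.9, -0.0, 74.9]
force: [0.4, 1.3, -2.1]
opening: 0.0231
```

Emit:
{"fn": "drive_tool", "kwargs": {"moves": [[0,0,0,0,0,0],[0,0,0,0,0,0],[0,0,0,0,0,0],[0,0,0,0,0,0],[0,0,0,0,0,0],[0,0,0,0,0,0]], "fingers": 0.1}}

```text
clock: 9.25
tool_pos: [0.5977, 0.1509, 0.033]
orientation: [179.9, -0.0, 74.9]
force: [0.4, 0.8, 0.1]
opening: 0.0482
```

Emit:
{"fn": "drive_tool", "kwargs": {"moves": [[0,0,-0.05,0,0,0],[0,0,-0.15,0,0,0],[0,0,-0.35,0,0,0],[0,0,-0.6,0,0,0],[0,0,-0.9,0,0,0],[0,0,-0.9,0,0,0]]}}

```text
clock: 9.85
tool_pos: [0.601, 0.1521, 0.1757]
orientation: [179.4, -0.4, 75.0]
force: [0.2, -0.6, -0.5]
opening: 0.0481
```

Emit:
{"fn": "drive_tool", "kwargs": {"moves": [[-0.3,0.3,0,0,0,0],[-0.6,0.5,0,0,0,0],[-0.9,0.7,0,0,0,0],[-1,0.7,0,0,0,0],[-1,0.7,0,0,0,0]]}}

```text
clock: 10.35
tool_pos: [0.6638, -0.0242, 0.1758]
orientation: [179.4, -0.4, 74.8]
force: [0.6, -0.6, -0.4]
opening: 0.0486
```

Emit:
{"fn": "drive_tool", "kwargs": {"moves": [[-0.3,0,0,0,0,0],[-0.6,0,0,0,0,0],[-0.9,0,0,0,0,0],[-1,0,0,0,0,0],[-1,0,0,0,0,0]]}}

```text
clock: 10.85
tool_pos: [0.6237, -0.1707, 0.1752]
orientation: [179.3, -0.4, 74.6]
force: [-0.1, 0.5, 0.4]
opening: 0.0479
```

Run:
```python
from h import *
from plant import vision
import pickle
d={n:vision.snapshot(n) for n in("top","side")}
pickle.dump(d,open("s6.pkl","wb"))
a=d["side"]["pixels"][225:384,135:290,::-1]; cv2.imwrite("pics/s6.png",cv2.convertScaleAbs(cv2.resize(a,None,fx=3.7,fy=3.7,interpolation=cv2.INTER_CUBIC),alpha=1.8))
a=d["top"]["pixels"][125:230,70:225,::-1]; cv2.imwrite("pics/t6.png",cv2.convertScaleAbs(cv2.resize(a,None,fx=5,fy=5,interpolation=cv2.INTER_CUBIC),alpha=1.8))
cv2.imwrite("pics/t6f.png",d["top"]["pixels"][:,:,::-1])
plan((.5973,.15,.031),75.1)
```

```text
clock 10.95 pos [ 0.6246 -0.1686  0.1751] rpy [179.33  -0.42  74.75] F [ 0.  -0.4 -0.7] open 0.048 j [   2.    19.5   -7.7   -0.2  -62.  -107.2]
move [ 1.994 -0.745  0.967] [ 0.011 -0.007 -0.006]
```

View pics/s6.png

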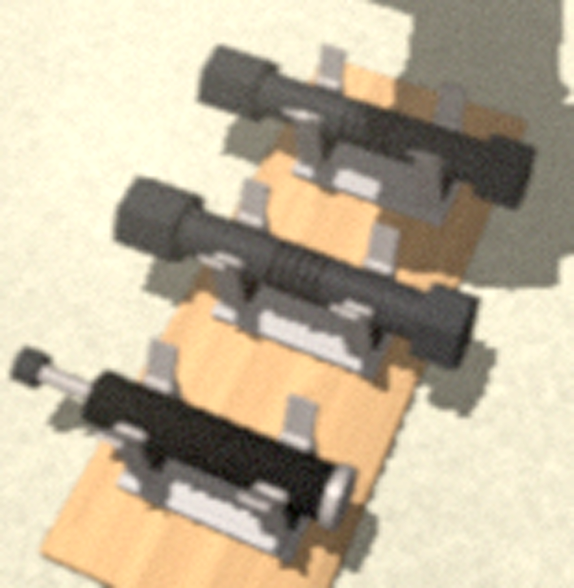

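View pics/t6.png

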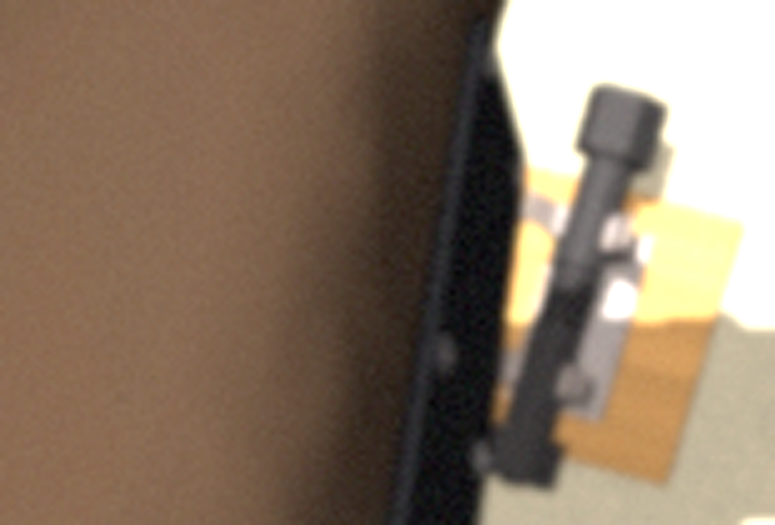

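View pics/t6f.png

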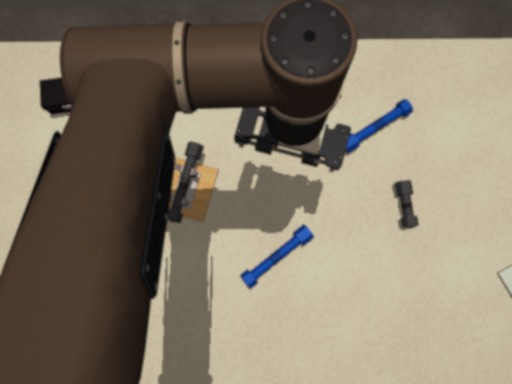

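Run:
```python
from h import *; import pickle
d=pickle.load(open("s6.pkl","rb")); S=d["side"]
c=np.array([.5973,.15,.045]); x=np.array([np.cos(np.radians(14.9)),-np.sin(np.radians(14.9)),0])
im=cv2.imread("pics/s6.png")
for z,col in((.045,(0,255,0)),(.053,(0,0,255))):
  for a in(-.087,-.065,0,.065,.097):
    p=proj(S,c+a*x+[0,0,z-.045]); r=((p[0]-135+.36)*3.7,(p[1]-225+.36)*3.7); print(z,a,np.round(r,1)); cv2.circle(im,(int(r[0]),int(r[1])),4,col,-1)
cv2.imwrite("pics/s6o.png",im)
```

```text
0.045 -0.087 [470.7 331.8]
0.045 -0.065 [427.8 316. ]
0.045 0 [305.8 271. ]
0.045 0.065 [190.5 228.5]
0.045 0.097 [135.9 208.3]
0.053 -0.087 [470.6 323.9]
0.053 -0.065 [427.3 308. ]
0.053 0 [304.3 262.9]
0.053 0.065 [188.  220.2]
0.053 0.097 [133. 200.]
```

View pics/s6o.png

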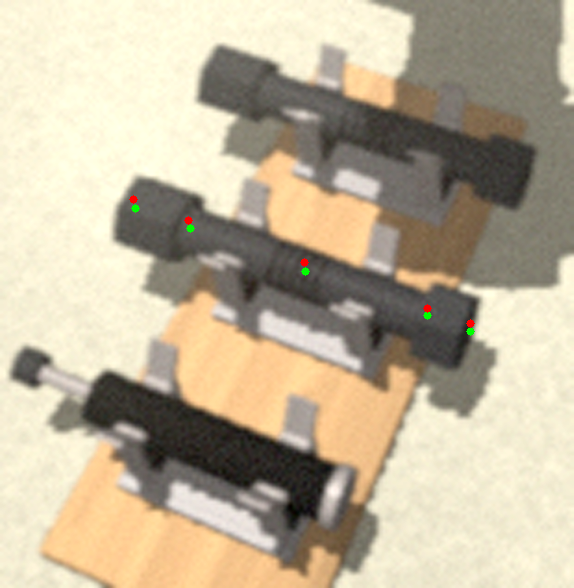

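The torch matches the expected home pose in the side view: the projected axis points lie along it, level end to end. Its lips are closed in both clips, and the short torch is unmoved at (406,204). I'm handing in.

```bash
python3 -c "
from plant import ticket,sensors
o=sensors.get_obs(); print(o['clock'],o['force'],o['opening']); print(ticket.close_job())"
```

```text
10.95 [ 0.03918209 -0.36647991 -0.71999273] 0.04802384431788518
the job is handed in; nothing more can be done
None
```

The long torch is in the empty middle clip pair, pressed home and released, and the job is handed in (robot clock 10.95 s). No verdict was reported.

I gripped the torch across the middle of the barrel and carried it over at about 0.14 m. I pressed until it stopped on the saddles, at about 20 N with the TCP at z = 0.0323 m, which puts the barrel axis at about 45 mm. Then I opened the fingers partway and pulled clear.

**What the last checks showed:**
- **Fit:** in the side view the torch lies level, with the lips closed over the barrel in both clips. Its axis is within about 3 mm of the projected home pose, which is about as fine as that picture shows.
- **Short torch:** it was still at its starting place in the top view, about (406,204), judged by eye.
- **Robot:** clear of everything at z = 0.175 m, with about 0.8 N on the wrist.

**What disagreed or could not be checked:**
- **Seat position:** the wrist camera put the seat about 2 mm further along the row than the top and side cameras. I used a value in between, and the torch went in without trouble.
- **Sideways force:** while bottomed, the wrist also read about 9 N along x. It vanished when I eased off.
- **Top view at the end:** the arm hid the middle place, so the final fit was seen only from the side.

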